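# Put the check weights away after checking the scale

## Robot

A 6-joint arm with a two-finger parallel gripper is mounted at the origin on a cart in front of the work surface, level with it; the furniture and walls round the work are solid. World frame = base frame: x ahead of the robot, y to its left, z up, the work surface at z = 0. Lengths are in m, angles in rad, forces in N, time in s.
With the tool pointing down it reaches from about 0.25 to 0.775 m from the base axis. Payload 4 kg.
Tool frame: the origin (TCP) lies between the finger pads; the fingertips stand robot.tips_ahead ahead of it and the grasp point (between the pads) lies 11 mm behind it (robot.tips_ahead is the distance from the TCP to the fingertips, in m); z points along the fingers, y is the line along which they close (so a half turn about z gives the same grasp; the last joint's range is limited). The gripper opens to 85 mm and grips with 20 to 120 N. Pads are 22 mm wide; open, the fingers measure 114 mm over their backs; the gripper's body (76 mm by 85 mm) begins 54 mm behind the grasp point. The pads swing forward as they close: fully open they stand 13 mm farther back than shut.
Start: joints at [-1.4, 0.087, 1.371, -0, 1.684, -0.103], TCP at [0.149, -0.53, 0.239] pointing down, gripper open.
Joint ranges: [-3.1, 3.1], [-0.76, 2.03], [0.27, 2.55], [-1.08, 4.22], [0.17, 2.65], [-2.57, 2.57]. Speed limits (rad/s): [2.79, 2.79, 3.14, 3.14, 3.14, 3.14].

## Interface

Orientations are given as a rotation vector (axis times angle).
In Python, from workcell import robot, imaging, job gives the robot as it stands.
- The arm moves only by the tool send_rows, never from a script. Its argument "commands" is a list of rows, each a list of 5 numbers: the closure in counts, from 0 (fully open) to 255 (shut), then the shift along the world's x, y, z each as a share of 0.5 m, from -1 to 1, then the turn about the world's z as a share of 60 degrees, from -1 to 1. In form: [[gripper, dx, dy, dz, spin], ...]. A call has 1 to 5 rows; each row is the pose to reach, as a shift and turn from the pose commanded when the call began; what a row does not reach only later rows make up. A row lasts 1/10 s, in which the tool goes at most 50 mm and 8.59 degrees, less where a joint would pass 70% of its speed; a pose out of reach is approached as far as the arm can. A call with a number of a shift or a turn outside -1 to 1 is refused whole. A call with a gripper value outside its range is refused whole. The fingers move at their own pace and stop on an object; "squeeze" is the grip in N (left out, the last holds). Time passes only in rows, so rows that repeat a pose let the fingers close. It gives the time, the measured TCP pose, the force, the opening and the grip force at its end, in the units of the state.
- robot.observe(): the state, without advancing time (a new reading comes with each control period).
- imaging.camera(name): name is "scene" or "top" or "wrist"; returns the picture (400x640x3 uint8, blue, green, red); there is no depth.
- imaging.camera_info(name): a dict with "vfov" (degrees; the focal length in pixels is half the picture's height over the tangent of half this angle, whatever the lens; pixels are square), "cx", "cy" (the principal point, pixels), "R" (3x3) and "t" (3): a world point X has camera coordinates R X + t; the wrist camera has in their place "tool_from_camera" (4x4, takes a point from camera to tool coordinates, whose origin is the TCP and whose axes are the flange's). Camera axes: x right, y down, z forward; pixel columns grow to the right and rows downward; lengths in m; the calibration is good to about 2 mm. A picture is of the moment at which its call begins: read the wrist's pose just before it. camera_info takes no time and is no camera call.
- job.finish_job(): hands the job in; it is judged then, once.
The state is a dict: "t": time; "q": joint angles; "qvel": joint speeds; "joint_torque": joint torques, N m; "ee_pos": TCP position; "tool_rot": TCP orientation; "force": force on the tool from outside, world axes, zero at the start; "moment": the same for the moment, N m; "grip_width": finger opening in m; "finger_force": force on a finger pad.
Only numpy, scipy, OpenCV 4.12 (cv2) and the standard library are available. Lean on these libraries where they do the work, as an engineer would, in place of code of your own. Each camera call takes 0.05 s, during which the arm holds its last target. There are 200 camera calls.

## Task

The check of the pocket scale is finished and its four steel disc weights still stand stacked on the pan. Take the stack down one weight at a time, smallest first, and put each away in the wooden block whose round recess is made for its size (smallest weight in the smallest recess, and so on up to the largest), lying flat on the bottom of the recess. Set the weights down, never let them drop, and neither push the scale away nor knock the bottle.

Things in the scene. Friction and masses are not known exactly. Their poses are not given: they have to be found in the camera images.
- weight_1_mid (a point): The smallest of four plain stainless steel disc weights stacked with the largest lowest: a solid upright cylinder 14 mm in diameter, 16.3 mm high, 20 g. The point is its centre, half-way up; z points up. It is the top of the stack. Each is up to 3 mm off-centre on the one below.
- weight_2_mid (a point): The second smallest of four plain stainless steel disc weights stacked with the largest lowest: a solid upright cylinder 24 mm in diameter, 13.8 mm high, 50 g. The point is its centre, half-way up; z points up. It stands between the next smaller and the next larger weight. Each is up to 3 mm off-centre on the one below.
- weight_3_mid (a point): The second largest of four plain stainless steel disc weights stacked with the largest lowest: a solid upright cylinder 36 mm in diameter, 12.3 mm high, 100 g. The point is its centre, half-way up; z points up. It stands between the next smaller and the next larger weight. Each is up to 3 mm off-centre on the one below.
- weight_4_mid (a point): The largest of four plain stainless steel disc weights stacked with the largest lowest: a solid upright cylinder 50 mm in diameter, 12.7 mm high, 200 g. The point is its centre, half-way up; z points up. It is the bottom of the stack and stands on the scale's pan. Each is up to 3 mm off-centre on the one below.
- case_1_recess (a point): Wooden block with the smallest recess, for the smallest weight: square, 43.5 mm a side (48.5 mm at the foot), 18 mm high, fixed, one of four. Round recess in its top, 23.5 mm in diameter (plus 2 mm chamfer), 4 mm deep, grey felt bottom. The point is the centre of the recess's bottom, 14 mm above the bench; z points up, x and y run along the sides.
- case_2_recess (a point): Wooden block with the second smallest recess, for the second smallest weight: square, 55.5 mm a side (60.5 mm at the foot), 18 mm high, fixed, one of four. Round recess in its top, 35.5 mm in diameter (plus 2 mm chamfer), 4 mm deep, grey felt bottom. The point is the centre of the recess's bottom, 14 mm above the bench; z points up, x and y run along the sides.
- case_3_recess (a point): Wooden block with the second largest recess, for the second largest weight: square, 69.5 mm a side (74.5 mm at the foot), 18 mm high, fixed, one of four. Round recess in its top, 49.5 mm in diameter (plus 2 mm chamfer), 4 mm deep, grey felt bottom. The point is the centre of the recess's bottom, 14 mm above the bench; z points up, x and y run along the sides.
- case_4_recess (a point): Wooden block with the largest recess, for the largest weight: square, 84 mm a side (89 mm at the foot), 18 mm high, fixed, one of four. Round recess in its top, 64 mm in diameter (plus 2 mm chamfer), 4 mm deep, grey felt bottom. The point is the centre of the recess's bottom, 14 mm above the bench; z points up, x and y run along the sides.
- scale: Grey pocket scale, 126 x 84 mm, loose. Origin: centre of its underside. Its x axis runs from the hinge of the open lid (at x = -59 mm) to the key lip. The lid stands up there, 76 mm wide, leaning back 10 degrees, to 112 mm above the bench: fingers that open along the scale's y keep clear of it. Steel pan 77 x 66 mm, centre at x = -15 mm, top 23 mm up; the stack stands near its centre.
- bottle: A bystander: a small white reagent bottle with a blue ribbed cap, 41 mm in diameter and 80 mm high, standing loose on the bench near the work. The origin is the centre of its underside; z points up.

How it is judged:
By the outcome, as a careful person would: the job done as asked, in the order asked, and still so for the second after the job is handed in, with the robot touching nothing.
It also fails if it takes over 120 s, if anything falls off the work surface, if the arm or the gripper's body presses on something with over 40 N, if the wrist force passes 120 N, or if a joint passes its speed limit or range.

## Working session

There is one attempt and no reset: what is moved stays moved. The work goes in short steps, Python scripts to look and compute and a tool call to move; the robot and the scene stay as the last step left them, time stands still between calls to the robot, and variables do not carry over. Pictures are saved under pics/ and viewed, at most 15 in all, crops included, and the job is handed in when it is done.

Besides the shell and the picture viewer there is one more tool, called by a JSON object that holds its "api" and its "payload", one argument or row to a line. send_rows: Moves the arm, as the interface text tells. Shift numbers are shares of 0.5 m and turn numbers shares of 60 degrees, none past 1 either way. Its arguments: {"type":"object","properties":{"commands":{"type":"array","items":{"type":"array","items":{"type":"number"}}},"squeeze":{"type":"number"}},"required":["commands"]}

```bash
mkdir -p pics; ls; python3 - <<'E'
from workcell import robot, imaging, job
import cv2,numpy as np
print(robot.observe(), robot.tips_ahead)
for n in ("scene","top","wrist"):
    print(n,imaging.camera_info(n)); cv2.imwrite(f"pics/{n}0.png",imaging.camera(n))
E
```

```text
pics
{'t': 0.0, 'q': array([-1.40009716e+00,  8.79835961e-02,  1.37231872e+00, -2.88284758e-05,
        1.68360345e+00, -1.03083212e-01]), 'qvel': array([ 0.00033191,  0.00046376, -0.00049769, -0.00143544, -0.00036296,
       -0.00021774]), 'joint_torque': array([-2.39562733e-04, -3.51869309e+01, -3.13273680e+01, -1.38663704e-04,
        1.07687723e-02,  1.86253679e-06]), 'ee_pos': array([ 0.14861626, -0.52902011,  0.23809079]), 'tool_rot': array([-3.10991462e+00, -4.28394119e-01,  1.67667735e-04]), 'force': array([-0.25058053,  0.66009016, -0.59324128]), 'moment': array([-0.03133697,  0.04039676, -0.0229981 ]), 'finger_force': 0.0, 'grip_width': 0.08541007866790466} 0.008
scene {'vfov': 47.838371856106775, 'cx': 316.59657767754123, 'cy': 196.24073187680884, 'R': array([[ 0.89166047, -0.45215293,  0.02234597],
       [-0.24808928, -0.52933711, -0.8113285 ],
       [ 0.37867311,  0.71788575, -0.58416327]]), 't': array([-0.5308493 ,  0.22199518,  0.89643943])}
top {'vfov': 50.77113531432153, 'cx': 321.96782330503675, 'cy': 200.40690289749463, 'R': array([[ 0.00548704, -0.99997924, -0.00337816],
       [-0.99837167, -0.00528634, -0.05679839],
       [ 0.05677936,  0.00368431, -0.99837995]]), 't': array([6.22770574e-04, 5.89983448e-01, 9.11939077e-01])}
wrist {'vfov': 64.54860346783111, 'cx': 316.9700759556877, 'cy': 207.31500767807051, 'tool_from_camera': array([[ 2.28634122e-04, -9.57797507e-01, -2.87443703e-01,
         7.34725973e-02],
       [ 9.99999694e-01,  4.34167499e-04, -6.51294479e-04,
         4.89565122e-05],
       [ 7.48606942e-04, -2.87443466e-01,  9.57797313e-01,
        -1.35821179e-01],
       [ 0.00000000e+00,  0.00000000e+00,  0.00000000e+00,
         1.00000000e+00]])}
```

View pics/top0.png

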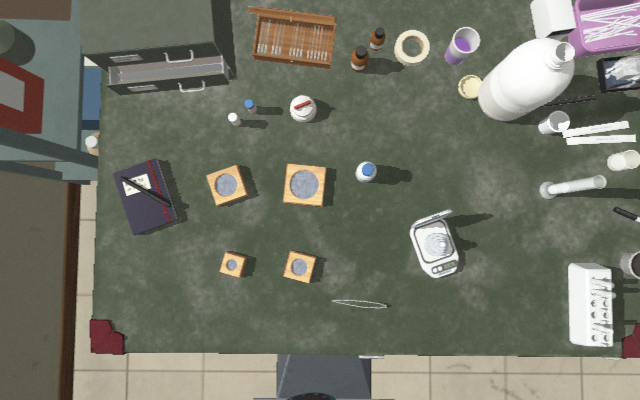

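View pics/scene0.png

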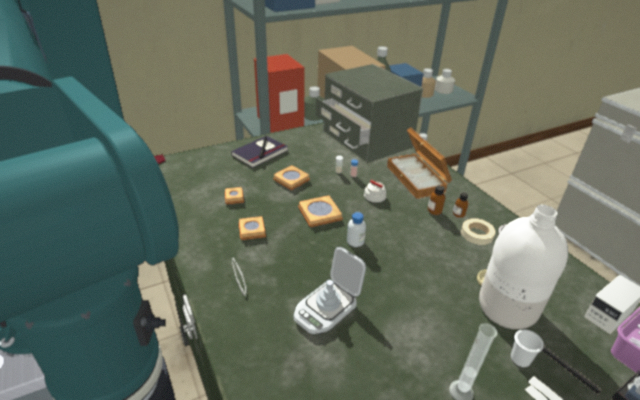

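The top view shows the case recesses at about (232,264), (300,267), (227,185) and (305,184) for cases 1 to 4. The scale is at (435,243) with its lid at (432,215), and the bottle cap is at (366,172).

```bash
cat > h.py <<'E'
from workcell import robot, imaging, job
import cv2,numpy as np
from scipy.spatial.transform import Rotation as Ro
def ray(name,uv,st=None):
    c=imaging.camera_info(name); f=200/np.tan(np.radians(c['vfov']/2))
    d=np.array([(uv[0]-c['cx'])/f,(uv[1]-c['cy'])/f,1])
    if name=='wrist':
        Rt=Ro.from_rotvec(st['tool_rot']).as_matrix(); T=c['tool_from_camera']
        return Rt@T[:3,3]+st['ee_pos'], Rt@T[:3,:3]@d
    return -c['R'].T@c['t'], c['R'].T@d
def onz(name,uv,z,st=None):
    o,d=ray(name,uv,st); return o+d*(z-o[2])/d[2]
def meet(a,b):
    (o1,d1),(o2,d2)=a,b; s=np.linalg.lstsq(np.stack([d1,-d2],1),o2-o1,rcond=None)[0]
    p,q=o1+s[0]*d1,o2+s[1]*d2; return (p+q)/2, np.linalg.norm(p-q)
def felts(name,img,st=None):
    "felt ellipses: bluish-grey blobs inside the wooden outlines"
    hsv=cv2.cvtColor(img,cv2.COLOR_BGR2HSV)
    w=cv2.inRange(hsv,(8,70,90),(28,255,255))
    out=[]
    cs,h=cv2.findContours(w,cv2.RETR_CCOMP,cv2.CHAIN_APPROX_NONE)
    for i,c in enumerate(cs):
        if h[0][i][3]>=0 and cv2.contourArea(c)>40 and len(c)>5:
            (x,y),ax,an=cv2.fitEllipse(c); p=cs[h[0][i][3]]
            r=cv2.minAreaRect(p); out.append(((x,y),ax,r,onz(name,(x,y),.018,st)))
    return out
E
python3 - <<'E'
from h import *
np.set_printoptions(precision=4,suppress=True)
im=cv2.imread('pics/top0.png')
for o in felts('top',im): print(o)
print('bottle',onz('top',(367,170),.08))
print('scale lip',onz('top',(439,271),.02),'stack top',onz('top',(437,241),.07))
for uv in[(413,222),(452,212)]: print('hinge/lid',onz('top',uv,.1))
E
```

```text
((231.8756103515625, 264.3935546875), (11.294661521911621, 12.19775104522705), ((232.61322021484375, 264.103759765625), (22.389768600463867, 22.115049362182617), 15.945395469665527), array([0.4489, 0.1997, 0.018 ]))
((299.23968505859375, 266.6654968261719), (17.124940872192383, 17.444995880126953), ((299.1423034667969, 266.3115234375), (27.978147506713867, 27.715028762817383), 15.255120277404785), array([0.4449, 0.0526, 0.018 ]))
((225.97079467773438, 184.5885772705078), (23.159595489501953, 23.603099822998047), ((226.67037963867188, 184.91534423828125), (33.41257858276367, 34.54521179199219), 70.70995330810547), array([0.6237, 0.2159, 0.018 ]))
((304.1654357910156, 184.153564453125), (29.831056594848633, 30.07651138305664), ((304.221923828125, 184.3917694091797), (40.51301193237305, 40.4083251953125), 6.009005546569824), array([0.6256, 0.0433, 0.018 ]))
((270.9915466308594, 58.43253707885742), (3.956681966781616, 43.240692138671875), ((289.36151123046875, 36.875267028808594), (89.40233612060547, 53.80936813354492), 7.016501426696777), array([0.9085, 0.12  , 0.018 ]))
((276.102783203125, 50.24310302734375), (10.870195388793945, 12.22532844543457), ((289.36151123046875, 36.875267028808594), (89.40233612060547, 53.80936813354492), 7.016501426696777), array([0.9273, 0.1087, 0.018 ]))
((261.07073974609375, 47.14263153076172), (12.243356704711914, 17.37624168395996), ((289.36151123046875, 36.875267028808594), (89.40233612060547, 53.80936813354492), 7.016501426696777), array([0.9343, 0.1426, 0.018 ]))
bottle [ 0.6496 -0.0889  0.08  ]
scale lip [ 0.4375 -0.2514  0.02  ] stack top [ 0.5043 -0.2343  0.07  ]
hinge/lid [ 0.543  -0.1787  0.1   ]
hinge/lid [ 0.5634 -0.2568  0.1   ]
```

{"api": "send_rows", "payload": {
  "commands": [
    [0, 0.71, 0.59, -0.04, 0],
    [0, 0.71, 0.59, -0.04, 0],
    [0, 0.71, 0.59, -0.04, 0],
    [0, 0.71, 0.59, -0.04, 0],
    [0, 0.71, 0.59, -0.04, 0]
  ],
  "squeeze": 30
}}

```text
t: 0.65
ee_pos: [0.3419, -0.3683, 0.2282]
tool_rot: [-3.112, -0.428, 0.0]
force: [0.1, -0.3, 0.6]
grip_width: 0.0853
finger_force: 0.0
```

{"api": "send_rows", "payload": {
  "commands": [
    [0, 0.32, 0.27, -0.03, 0],
    [0, 0.32, 0.27, -0.03, 0],
    [0, 0.32, 0.27, -0.03, 0],
    [0, 0.32, 0.27, -0.03, 0],
    [0, 0.32, 0.27, -0.03, 0]
  ]
}}

```text
t: 1.15
ee_pos: [0.5034, -0.2308, 0.2122]
tool_rot: [-3.108, -0.438, 0.0]
force: [-0.9, 0.2, 0.9]
grip_width: 0.0854
finger_force: 0.0
```

```bash
python3 - <<'E'
from h import *
st=robot.observe(); im=imaging.camera('wrist'); cv2.imwrite('pics/w1.png',im); print(st['ee_pos'],st['tool_rot'],st['qvel'].round(3))
np.save('w1.npy',np.r_[st['ee_pos'],st['tool_rot']])
E
```

```text
[ 0.50343803 -0.23083469  0.21217745] [-3.10820161e+00 -4.37884793e-01  8.11504022e-05] [ 0.103  0.071 -0.074 -0.067  0.014  0.125]
```

View pics/w1.png

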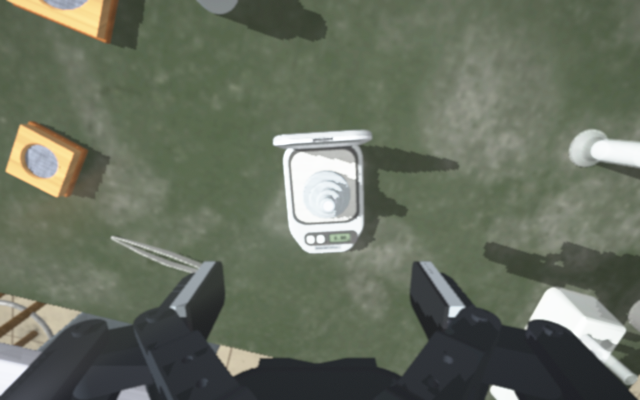

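The scale is centred in the picture. Its stack top is near (329,205) and the lid edge runs from (273,142) to (371,135), so the tool is a few degrees off the scale's axis. I'll go closer.

```bash
python3 - <<'E'
from h import *
a=np.load('w1.npy'); st=dict(ee_pos=a[:3],tool_rot=a[3:])
p,q=[onz('wrist',u,.110,st) for u in((274,137),(370,131))]
d=p-q; print(p,q,np.linalg.norm(d),np.degrees(np.arctan2(d[1],d[0])))
y=Ro.from_rotvec(st['tool_rot']).as_matrix()[:,1]; print(np.degrees(np.arctan2(-y[1],-y[0])))
print(onz('wrist',(329,205),.078,st), onz('wrist',(327,195),.048,st))
E
```

```text
[ 0.54847686 -0.18456582  0.11      ] [ 0.57209065 -0.25104099  0.11      ] 0.07054472952441461 109.5564296964395
106.03818466247746
[ 0.50110935 -0.24210711  0.078     ] [ 0.50221002 -0.2407687   0.048     ]
```

{"api": "send_rows", "payload": {
  "commands": [
    [0, 0, -0.014, -0.12, 0.06],
    [0, 0, -0.014, -0.12, 0.06],
    [0, 0, -0.014, -0.12, 0.06],
    [0, 0, -0.014, -0.12, 0.06],
    [0, 0, -0.014, -0.12, 0.06]
  ]
}}

```text
t: 1.7
ee_pos: [0.5015, -0.2431, 0.156]
tool_rot: [3.095, 0.523, 0.005]
force: [-0.3, -0.2, 0.0]
grip_width: 0.0857
finger_force: 0.0
```

```bash
python3 - <<'E'
from h import *
st=robot.observe(); im=imaging.camera('wrist'); cv2.imwrite('pics/w2.png',im); print(st['ee_pos'],st['tool_rot'])
np.save('w2.npy',np.r_[st['ee_pos'],st['tool_rot']])
c=im[110:260,220:420]; cv2.imwrite('pics/w2c.png',cv2.resize(c,None,fx=4,fy=4,interpolation=cv2.INTER_CUBIC))
E
```

```text
[ 0.50145151 -0.24305224  0.15601043] [3.09493467 0.52336065 0.00476254]
```

View pics/w2c.png

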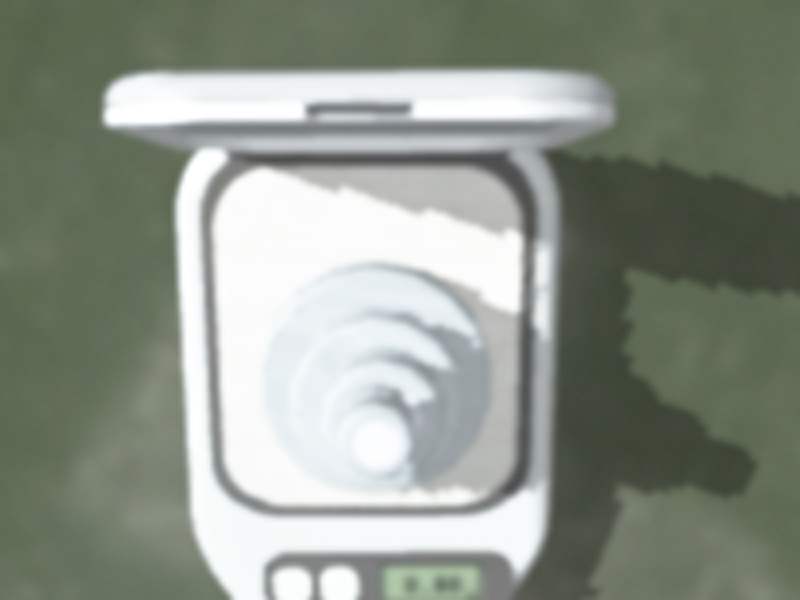

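The crop shows the tool square to the scale, with the smallest weight's top face at crop (381,441), which is full-picture (315.3,220.2).

```bash
python3 - <<'E'
from h import *
a=np.load('w2.npy'); st=dict(ee_pos=a[:3],tool_rot=a[3:])
P=lambda u,v,z:onz('wrist',(220+u/4,110+v/4),z,st)
print(P(381,441,.0781),P(385,409,.0618),P(378,383,.048),P(377,380,.0357))
print('scale centre-ish pan',P(370,335,.023))
E
```

```text
[ 0.50101817 -0.24209573  0.0781    ] [ 0.50206369 -0.24249072  0.0618    ] [ 0.50267131 -0.24079506  0.048     ] [ 0.49981031 -0.24149541  0.0357    ]
scale centre-ish pan [ 0.50549546 -0.23783117  0.023     ]
```

{"api": "send_rows", "payload": {
  "commands": [
    [120, 0, 0.002, -0.08, 0],
    [120, 0, 0.002, -0.12, 0],
    [120, 0, 0.002, -0.14, 0],
    [120, 0, 0.002, -0.155, 0],
    [120, 0, 0.002, -0.16, 0]
  ],
  "squeeze": 30
}}

```text
t: 2.25
ee_pos: [0.5012, -0.2412, 0.0741]
tool_rot: [3.096, 0.526, 0.001]
force: [0.7, 0.2, 1.0]
grip_width: 0.0454
finger_force: 0.0
```

{"api": "send_rows", "payload": {
  "commands": [
    [120, 0, 0, 0, 0],
    [180, 0, 0, 0, 0],
    [190, 0, 0, 0, 0],
    [200, 0, 0, 0, 0],
    [200, 0, 0, 0, 0]
  ]
}}

```text
t: 2.75
ee_pos: [0.501, -0.241, 0.0739]
tool_rot: [3.097, 0.526, 0.001]
force: [0.7, -0.4, -0.2]
grip_width: 0.0182
finger_force: 0.0
```

```bash
python3 - <<'E'
from h import *
st=robot.observe(); im=imaging.camera('wrist'); print(st['ee_pos'],st['grip_width'])
cv2.imwrite('pics/w3c.png',cv2.resize(im[120:400,180:460],None,fx=2,fy=2,interpolation=cv2.INTER_CUBIC))
E
```

```text
[ 0.50097292 -0.24098995  0.07387654] 0.018236541953059137
```

View pics/w3c.png

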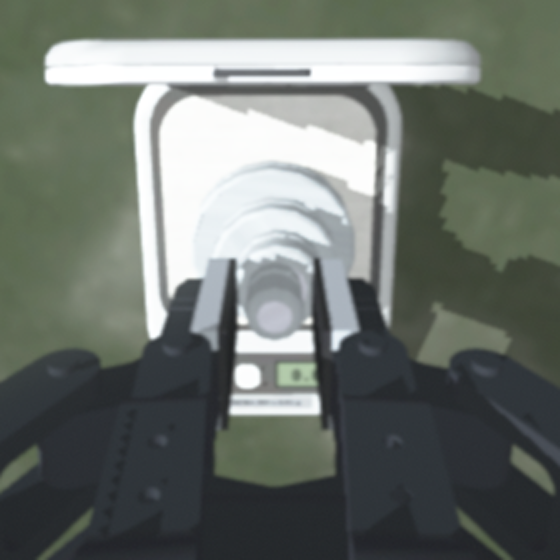

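The smallest weight stands centred between the almost closed pads, at crop (275,300). I'll raise 2 mm and close.

{"api": "send_rows", "payload": {
  "commands": [
    [200, 0, 0, 0.005, 0],
    [230, 0, 0, 0.005, 0],
    [230, 0, 0, 0.005, 0],
    [230, 0, 0, 0.005, 0],
    [230, 0, 0, 0.005, 0]
  ],
  "squeeze": 30
}}

```text
t: 3.3
ee_pos: [0.5011, -0.2411, 0.0765]
tool_rot: [3.097, 0.526, 0.001]
force: [0.3, 0.2, 3.2]
grip_width: 0.0117
finger_force: 29.3
```

{"api": "send_rows", "payload": {
  "commands": [
    [230, 0, 0, 0.02, 0],
    [230, 0, 0, 0.06, 0],
    [230, 0, 0, 0.12, 0],
    [230, 0, 0, 0.18, 0],
    [230, 0, 0, 0.18, 0]
  ]
}}

```text
t: 3.8
ee_pos: [0.5032, -0.2423, 0.172]
tool_rot: [3.09, 0.525, 0.012]
force: [1.1, 0.1, 0.3]
grip_width: 0.0114
finger_force: 29.2
```

```bash
python3 - <<'E'
from h import *
st=robot.observe(); im=imaging.camera('wrist'); print(st['ee_pos'],st['grip_width'],st['force'])
np.save('w4.npy',np.r_[st['ee_pos'],st['tool_rot']]);cv2.imwrite('pics/w4.png',im)
cv2.imwrite('pics/w4c.png',cv2.resize(im[100:370,180:460],None,fx=2,fy=2,interpolation=cv2.INTER_CUBIC))
E
```

```text
[ 0.5032165  -0.24234674  0.17200732] 0.011441316264027508 [1.07180711 0.07117129 0.31393491]
```

View pics/w4c.png

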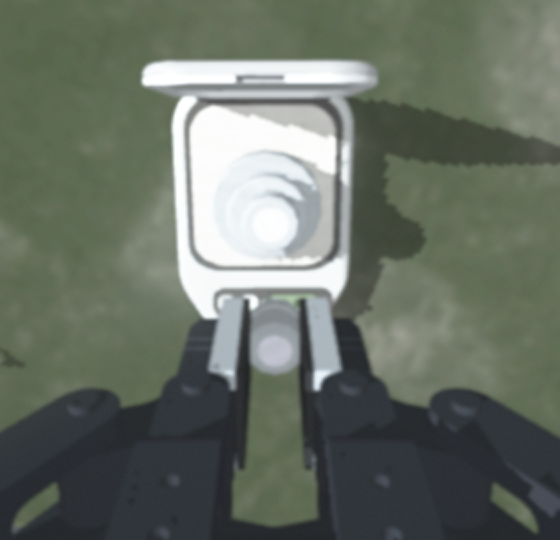

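The weight hangs upright between the pads, with its top at crop (274,350). Weight 2's top face is at crop (272,221). Next is case 1.

{"api": "send_rows", "payload": {
  "commands": [
    [230, -0.106, 0.884, -0.08, 0],
    [230, -0.106, 0.884, -0.08, 0],
    [230, -0.106, 0.884, -0.08, 0],
    [230, -0.106, 0.884, -0.08, 0],
    [230, -0.106, 0.884, -0.08, 0]
  ]
}}

```text
t: 4.35
ee_pos: [0.4696, 0.0081, 0.1419]
tool_rot: [-3.097, -0.525, 0.004]
force: [0.2, 0.1, -0.1]
grip_width: 0.0115
finger_force: 29.3
```

```bash
python3 - <<'E'
from h import *
a=np.load('w4.npy'); st=dict(ee_pos=a[:3],tool_rot=a[3:])
p=onz('wrist',(317,275),a[2]+.0016,st); print('held in tool',Ro.from_rotvec(a[3:]).as_matrix().T@(p-a[:3]))
print('w2',onz('wrist',(316,210.5),.0618,st))
print(robot.observe()['q'])
E
```

```text
held in tool [-2.21401112e-04  7.09174285e-06 -1.60150635e-03]
w2 [ 0.50103324 -0.24313954  0.0618    ]
[-1.03512861e-01 -5.02015024e-02  1.70511194e+00  5.60916891e-05
  1.48927247e+00  1.13136475e+00]
```

{"api": "send_rows", "payload": {
  "commands": [
    [230, -0.042, 0.384, 0, 0],
    [230, -0.042, 0.384, 0, 0],
    [230, -0.042, 0.384, 0, 0],
    [230, -0.042, 0.384, 0, 0],
    [230, -0.042, 0.384, 0, 0]
  ]
}}

```text
t: 4.85
ee_pos: [0.448, 0.2027, 0.142]
tool_rot: [-3.093, -0.537, 0.005]
force: [0.2, -0.5, 0.0]
grip_width: 0.0117
finger_force: 29.4
```

```bash
python3 - <<'E'
from h import *
np.set_printoptions(precision=4,suppress=True)
st=robot.observe(); im=imaging.camera('wrist'); cv2.imwrite('pics/w5.png',im); print(st['ee_pos'],st['qvel'].round(2))
for o in felts('wrist',im,st): print(o)
E
```

```text
[0.448  0.2027 0.142 ] [-0.08 -0.01  0.01 -0.07  0.01 -0.05]
((471.2967529296875, 255.7056121826172), (34.44029235839844, 41.68416976928711), ((468.6556701660156, 253.21310424804688), (72.7249526977539, 71.95672607421875), 39.80556869506836), array([0.4474, 0.0559, 0.018 ]))
((319.2843322753906, 198.43443298339844), (27.1236572265625, 29.013153076171875), ((319.2840576171875, 196.3475799560547), (58.43723678588867, 57.428043365478516), 35.21759033203125), array([0.4514, 0.2023, 0.018 ]))
```

View pics/w5.png

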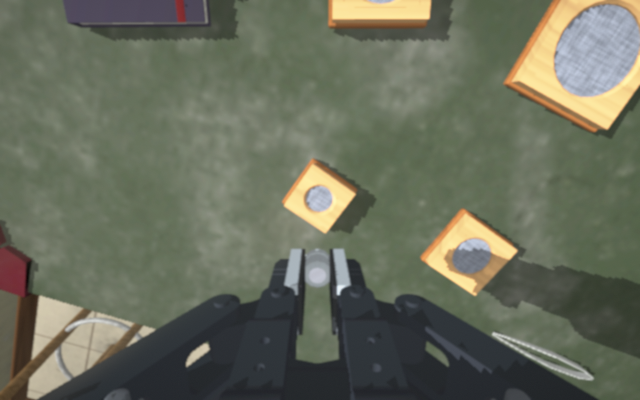

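The held weight is at (317,270) and the case 1 recess is at (319,198), plainly visible. I'll go down partway and measure again at rest.

{"api": "send_rows", "payload": {
  "commands": [
    [230, 0.006, 0, -0.08, 0],
    [230, 0.006, 0, -0.14, 0],
    [230, 0.006, 0, -0.16, 0],
    [230, 0.006, 0, -0.16, 0],
    [230, 0.006, 0, -0.16, 0]
  ]
}}

```text
t: 5.4
ee_pos: [0.454, 0.1978, 0.0646]
tool_rot: [3.097, 0.524, 0.002]
force: [-0.3, 0.4, 0.5]
grip_width: 0.0118
finger_force: 29.4
```

```bash
python3 - <<'E'
from h import *
np.set_printoptions(precision=4,suppress=True)
st=robot.observe(); im=imaging.camera('wrist'); cv2.imwrite('pics/w6.png',im); print(st['ee_pos'],st['qvel'].round(2))
for o in felts('wrist',im,st): print(o)
cv2.imwrite('pics/w6c.png',cv2.resize(im[100:380,180:460],None,fx=2,fy=2,interpolation=cv2.INTER_CUBIC))
E
```

```text
[0.454  0.1978 0.0646] [ 0.01 -0.02 -0.03  0.   -0.   -0.  ]
((514.73291015625, 309.8645935058594), (42.756107330322266, 55.70497512817383), ((512.061279296875, 304.001708984375), (107.13719940185547, 86.43058013916016), 35.311214447021484), array([0.4479, 0.0563, 0.018 ]))
```

View pics/w6c.png

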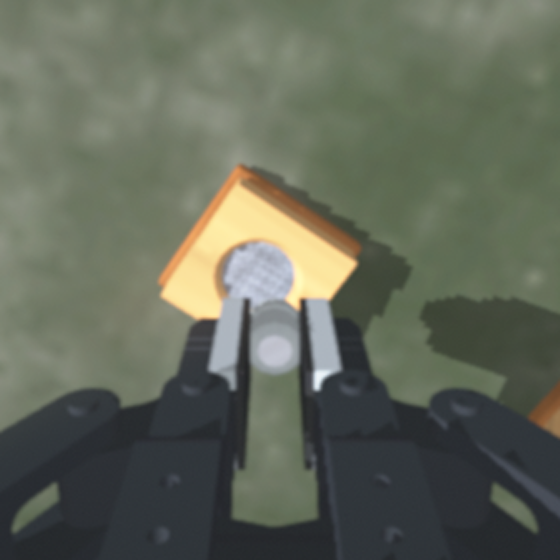

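The recess is at crop (258,277), left of the held weight at column 275, so a small sideways correction is needed.

```bash
python3 - <<'E'
from h import *
st=robot.observe(); print(st['ee_pos'],onz('wrist',(309,238.5),.0175,st))
E
```

```text
[0.45452255 0.19814406 0.06534684] [0.45116672 0.20227271 0.0175    ]
```

{"api": "send_rows", "payload": {
  "commands": [
    [230, -0.0066, 0.0082, -0.02, 0],
    [230, -0.0066, 0.0082, -0.04, 0],
    [230, -0.0066, 0.0082, -0.055, 0],
    [230, -0.0066, 0.0082, -0.064, 0],
    [230, -0.0066, 0.0082, -0.064, 0]
  ]
}}

```text
t: 5.95
ee_pos: [0.4496, 0.2024, 0.0311]
tool_rot: [3.097, 0.526, -0.001]
force: [-0.0, 0.8, -0.0]
grip_width: 0.0118
finger_force: 29.4
```

{"api": "send_rows", "payload": {
  "commands": [
    [230, 0.002, 0, -0.002, 0],
    [230, 0.002, 0, -0.003, 0],
    [230, 0.002, 0, -0.004, 0],
    [230, 0.002, 0, -0.004, 0]
  ]
}}

```text
t: 6.35
ee_pos: [0.4509, 0.2025, 0.0306]
tool_rot: [-3.097, -0.526, 0.0]
force: [-3.1, 0.3, 5.6]
grip_width: 0.0117
finger_force: 29.9
```

```bash
python3 - <<'E'
from h import *
st=robot.observe(); print(st['ee_pos'],st['force']); im=imaging.camera('wrist')
cv2.imwrite('pics/w7c.png',cv2.resize(im[180:320,240:400],None,fx=4,fy=4,interpolation=cv2.INTER_CUBIC))
E
```

```text
[0.4508887  0.20253557 0.0306498 ] [-3.07979938  0.29370611  5.64250815]
```

View pics/w7c.png

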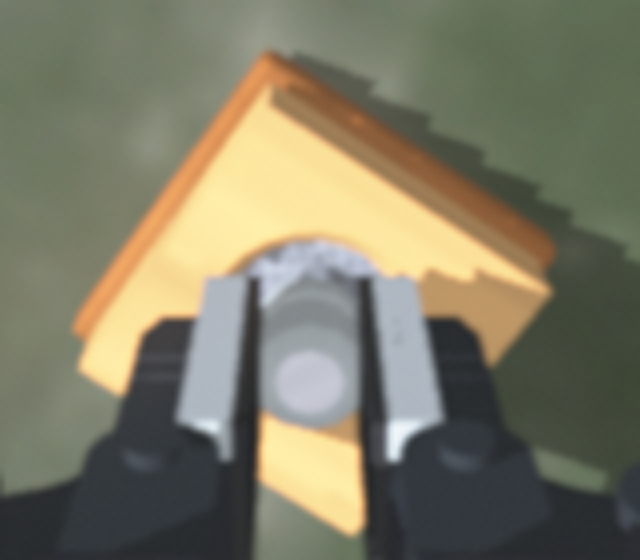

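The weight is in the recess with felt showing behind it at crop (310,265). It may be a millimetre too near the front edge, so I'll lift slightly, shift and lower again.

{"api": "send_rows", "payload": {
  "commands": [
    [230, 0.003, 0, 0.005, 0],
    [230, 0.003, 0, 0.002, 0],
    [230, 0.003, 0, 0, 0],
    [230, 0.003, 0, -0.001, 0],
    [230, 0.003, 0, -0.002, 0]
  ]
}}

```text
t: 6.9
ee_pos: [0.4533, 0.2026, 0.0305]
tool_rot: [3.097, 0.526, 0.003]
force: [-3.3, -1.0, 11.8]
grip_width: 0.012
finger_force: 30.4
```

{"api": "send_rows", "payload": {
  "commands": [
    [230, 0, 0, 0.002, 0],
    [200, 0, 0, 0.002, 0],
    [190, 0, 0, 0.002, 0],
    [180, 0, 0, 0.002, 0],
    [180, 0, 0, 0.002, 0]
  ]
}}

```text
t: 7.4
ee_pos: [0.4521, 0.2023, 0.0291]
tool_rot: [3.097, 0.526, -0.001]
force: [-0.6, -0.0, -0.5]
grip_width: 0.0249
finger_force: 0.0
```

{"api": "send_rows", "payload": {
  "commands": [
    [170, 0, 0, 0.01, 0],
    [150, 0, 0, 0.03, 0],
    [120, 0, 0, 0.08, 0],
    [120, 0, 0, 0.18, 0],
    [120, 0, 0, 0.24, 0]
  ]
}}

```text
t: 7.9
ee_pos: [0.4536, 0.2028, 0.154]
tool_rot: [-3.097, -0.526, -0.008]
force: [2.0, -0.1, -0.1]
grip_width: 0.0455
finger_force: 0.0
```

```bash
python3 - <<'E'
from h import *
st=robot.observe(); print(st['ee_pos'],st['grip_width']); im=imaging.camera('wrist')
cv2.imwrite('pics/w8c.png',cv2.resize(im[130:270,240:400],None,fx=4,fy=4,interpolation=cv2.INTER_CUBIC))
E
```

```text
[0.4535664  0.20281735 0.1540328 ] 0.04552736132779585
```

View pics/w8c.png

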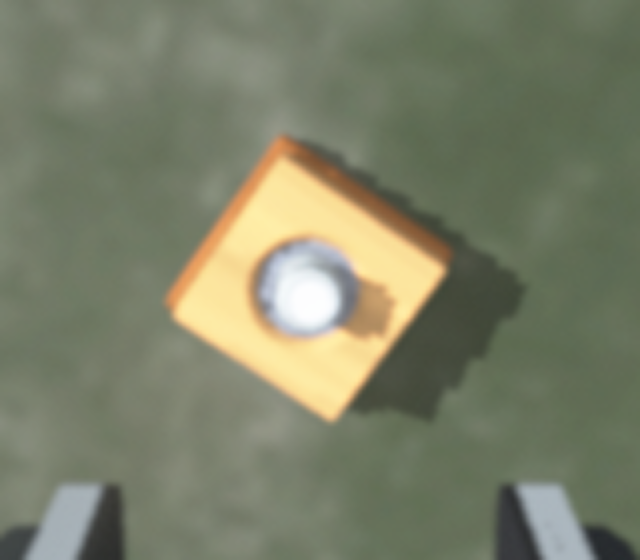

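Weight 1 lies flat in the smallest recess at crop (305,290). I'll go back to the stack.

{"api": "send_rows", "payload": {
  "commands": [
    [120, 0.096, -0.89, 0, 0],
    [120, 0.096, -0.89, 0, 0],
    [120, 0.096, -0.89, 0, 0],
    [120, 0.096, -0.89, 0, 0],
    [120, 0.096, -0.89, 0, 0]
  ]
}}

```text
t: 8.45
ee_pos: [0.4793, -0.048, 0.1507]
tool_rot: [3.096, 0.527, 0.003]
force: [1.2, 0.3, 0.7]
grip_width: 0.0453
finger_force: 0.0
```

```bash
python3 - <<'E'
from h import *
st=robot.observe(); p=st['ee_pos']; print(p,(np.array([.5013,-.2428,.13])-p)/.5)
E
```

```text
[ 0.47927731 -0.04802239  0.15070023] [ 0.04404539 -0.38955521 -0.04140047]
```

{"api": "send_rows", "payload": {
  "commands": [
    [120, 0.044, -0.39, -0.02, 0],
    [120, 0.044, -0.39, -0.04, 0],
    [120, 0.044, -0.39, -0.04, 0],
    [120, 0.044, -0.39, -0.04, 0],
    [120, 0.044, -0.39, -0.04, 0]
  ]
}}

```text
t: 8.95
ee_pos: [0.5007, -0.2466, 0.129]
tool_rot: [3.097, 0.516, -0.002]
force: [-0.3, 1.2, -0.8]
grip_width: 0.0453
finger_force: 0.0
```

{"api": "send_rows", "payload": {
  "commands": [
    [120, 0, 0, 0, 0],
    [120, 0, 0, 0, 0],
    [120, 0, 0, 0, 0]
  ]
}}

```text
t: 9.25
ee_pos: [0.5014, -0.2397, 0.1303]
tool_rot: [3.096, 0.529, 0.001]
force: [0.5, 0.2, -0.1]
grip_width: 0.0449
finger_force: 0.0
```

```bash
python3 - <<'E'
from h import *
st=robot.observe(); p=st['ee_pos']; im=imaging.camera('wrist'); cv2.imwrite('pics/w9.png',im); np.save('w9.npy',np.r_[p,st['tool_rot']])
print(p,(np.array([.5013,-.2428,.062])-p)/.5)
c=im[150:310,220:420]; cv2.imwrite('pics/w9c.png',cv2.resize(c,None,fx=3.75,fy=3.75,interpolation=cv2.INTER_CUBIC))
E
```

```text
[ 0.50142911 -0.23973617  0.13027269] [-0.00025821 -0.00612766 -0.13654537]
```

View pics/w9c.png

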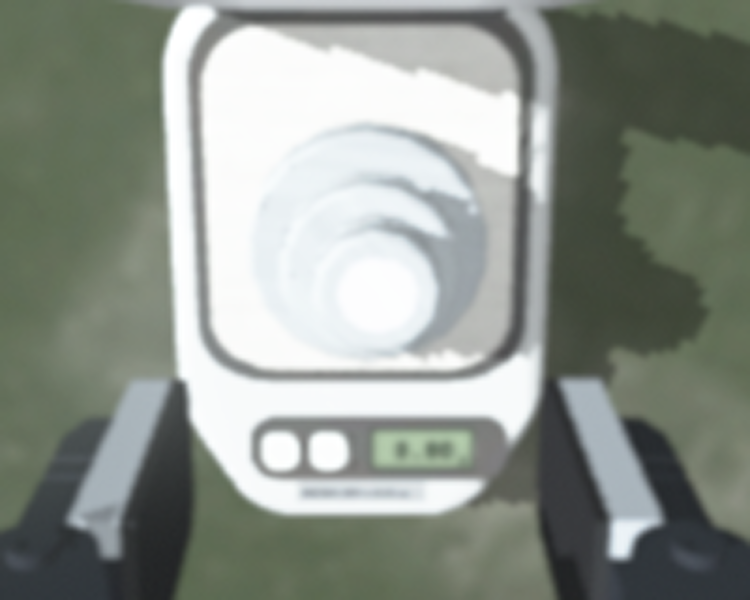

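Weight 2's top face is centred at crop (387,290), clear of both fingers.

```bash
python3 - <<'E'
from h import *
a=np.load('w9.npy'); st=dict(ee_pos=a[:3],tool_rot=a[3:])
P=lambda u,v,z:onz('wrist',(220+u/3.75,150+v/3.75),z,st)
q=P(387,290,.0618); print('w2',q,(np.r_[q[:2],.062]-a[:3])/.5)
print('w3',P(372,250,.048),'w4',P(370,242,.0357))
print('pan left/right',P(202,200,.023),P(527,200,.023))
E
```

```text
w2 [ 0.50082975 -0.24444992  0.0618    ] [-0.00119871 -0.0094275  -0.13654537]
w3 [ 0.50289926 -0.2408956   0.048     ] w4 [ 0.50056295 -0.24137469  0.0357    ]
pan left/right [ 0.49366691 -0.20593273  0.023     ] [ 0.51667279 -0.27119373  0.023     ]
```

{"api": "send_rows", "payload": {
  "commands": [
    [120, 0, -0.008, -0.06, 0],
    [120, 0, -0.008, -0.1, 0],
    [120, 0, -0.008, -0.12, 0],
    [120, 0, -0.008, -0.13, 0],
    [120, 0, -0.008, -0.136, 0]
  ]
}}

```text
t: 9.8
ee_pos: [0.5016, -0.2448, 0.062]
tool_rot: [3.096, 0.527, 0.001]
force: [0.2, 0.2, 1.0]
grip_width: 0.0451
finger_force: 0.0
```

{"api": "send_rows", "payload": {
  "commands": [
    [140, 0, 0, 0, 0],
    [150, 0, 0, 0, 0],
    [160, 0, 0, 0, 0],
    [160, 0, 0, 0, 0]
  ]
}}

```text
t: 10.2
ee_pos: [0.5015, -0.2454, 0.0623]
tool_rot: [3.096, 0.526, 0.001]
force: [-0.1, 0.0, 0.1]
grip_width: 0.0318
finger_force: 0.0
```

{"api": "send_rows", "payload": {
  "commands": [
    [160, 0, 0.003, 0, 0],
    [175, 0, 0.003, 0, 0],
    [185, 0, 0.003, 0, 0],
    [195, 0, 0.003, 0, 0],
    [205, 0, 0.003, 0, 0]
  ],
  "squeeze": 35
}}

```text
t: 10.7
ee_pos: [0.5013, -0.2436, 0.0619]
tool_rot: [3.097, 0.526, 0.0]
force: [-0.3, 0.5, 1.7]
grip_width: 0.0217
finger_force: 34.2
```

Gripped. I'll lift and go to case 2.

{"api": "send_rows", "payload": {
  "commands": [
    [205, 0, 0, 0.02, 0],
    [205, 0, 0, 0.06, 0],
    [205, 0, 0, 0.12, 0],
    [205, 0, 0, 0.16, 0],
    [205, 0, 0, 0.16, 0]
  ]
}}

```text
t: 11.2
ee_pos: [0.5032, -0.245, 0.1462]
tool_rot: [3.091, 0.525, 0.01]
force: [0.2, 0.6, -0.7]
grip_width: 0.0214
finger_force: 34.3
```

{"api": "send_rows", "payload": {
  "commands": [
    [205, -0.106, 0.6, 0, 0],
    [205, -0.106, 0.6, 0, 0],
    [205, -0.106, 0.6, 0, 0],
    [205, -0.106, 0.6, 0, 0],
    [205, -0.106, 0.6, 0, 0]
  ]
}}

```text
t: 11.7
ee_pos: [0.4563, 0.0043, 0.1403]
tool_rot: [-3.097, -0.525, 0.002]
force: [1.2, -0.0, -0.2]
grip_width: 0.0215
finger_force: 34.4
```

```bash
python3 - <<'E'
from h import *
st=robot.observe(); p=st['ee_pos']; print((np.array([.4475,.056,.11])-p)/.5)
E
```

```text
[-0.01764093  0.1034868  -0.06057512]
```

{"api": "send_rows", "payload": {
  "commands": [
    [205, -0.017, 0.103, -0.05, 0],
    [205, -0.017, 0.103, -0.06, 0],
    [205, -0.017, 0.103, -0.06, 0],
    [205, -0.017, 0.103, -0.06, 0],
    [205, -0.017, 0.103, -0.06, 0]
  ]
}}

```text
t: 12.2
ee_pos: [0.45, 0.0526, 0.1121]
tool_rot: [3.097, 0.523, 0.001]
force: [-0.2, 0.9, -0.2]
grip_width: 0.0216
finger_force: 34.4
```

```bash
python3 - <<'E'
from h import *
np.set_printoptions(precision=4,suppress=True)
st=robot.observe(); im=imaging.camera('wrist'); cv2.imwrite('pics/w10.png',im); print(st['ee_pos'],st['qvel'].round(2))
for o in felts('wrist',im,st): print(o)
E
```

```text
[0.45   0.0526 0.1121] [-0.01 -0.01 -0.01  0.    0.    0.  ]
((30.97308349609375, 379.6549377441406), (6.055526256561279, 10.428458213806152), ((38.74309158325195, 369.3812255859375), (17.61606788635254, 97.22286987304688), 48.01278305053711), array([0.2154, 0.2452, 0.018 ]))
((313.8664855957031, 215.16673278808594), (44.5095100402832, 48.97044372558594), ((313.26922607421875, 212.8461456298828), (80.70887756347656, 79.8768310546875), 33.6900634765625), array([0.4476, 0.0543, 0.018 ]))
((118.65648651123047, 146.24037170410156), (31.750568389892578, 41.15453338623047), ((125.82353210449219, 144.29412841796875), (83.00531005859375, 68.59943389892578), 30.963754653930664), array([0.4507, 0.2034, 0.018 ]))
```

{"api": "send_rows", "payload": {
  "commands": [
    [205, -0.005, 0.005, -0.06, 0],
    [205, -0.005, 0.005, -0.11, 0],
    [205, -0.005, 0.005, -0.14, 0],
    [205, -0.005, 0.005, -0.154, 0],
    [205, -0.005, 0.005, -0.154, 0]
  ]
}}

```text
t: 12.75
ee_pos: [0.4465, 0.0557, 0.0341]
tool_rot: [-3.098, -0.524, 0.002]
force: [-0.5, -0.3, -0.6]
grip_width: 0.0217
finger_force: 34.4
```

{"api": "send_rows", "payload": {
  "commands": [
    [205, 0, 0, 0, 0]
  ]
}}

```text
t: 12.85
ee_pos: [0.4477, 0.056, 0.0357]
tool_rot: [3.097, 0.525, 0.003]
force: [0.5, 0.5, -0.2]
grip_width: 0.0216
finger_force: 34.4
```

{"api": "send_rows", "payload": {
  "commands": [
    [205, 0, -0.001, -0.004, 0],
    [205, 0, -0.001, -0.007, 0],
    [205, 0, -0.001, -0.009, 0],
    [205, 0, -0.001, -0.01, 0],
    [205, 0, -0.001, -0.011, 0]
  ]
}}

```text
t: 13.35
ee_pos: [0.4468, 0.0561, 0.0299]
tool_rot: [3.097, 0.527, 0.0]
force: [-2.2, -0.4, 5.8]
grip_width: 0.0219
finger_force: 35.0
```

{"api": "send_rows", "payload": {
  "commands": [
    [205, 0, 0, 0.0005, 0],
    [195, 0, 0, 0.0005, 0],
    [180, 0, 0, 0.0005, 0],
    [165, 0, 0, 0.0005, 0],
    [155, 0, 0, 0.0005, 0]
  ]
}}

```text
t: 13.85
ee_pos: [0.4465, 0.0561, 0.029]
tool_rot: [-3.097, -0.526, 0.001]
force: [0.8, -0.5, -0.6]
grip_width: 0.0339
finger_force: 0.0
```

{"api": "send_rows", "payload": {
  "commands": [
    [150, 0, 0, 0.01, 0],
    [140, 0, 0, 0.03, 0],
    [100, 0, 0, 0.08, 0],
    [100, 0, 0, 0.18, 0],
    [100, 0, 0, 0.24, 0]
  ]
}}

```text
t: 14.35
ee_pos: [0.4479, 0.0561, 0.1536]
tool_rot: [3.096, 0.526, 0.008]
force: [0.5, -1.0, -0.1]
grip_width: 0.052
finger_force: 0.0
```

```bash
python3 - <<'E'
from h import *
np.set_printoptions(precision=4,suppress=True)
st=robot.observe(); im=imaging.camera('wrist'); p=st['ee_pos']; print(p,(np.array([.502,-.2415,.13])-p)/.5)
cv2.imwrite('pics/w11c.png',cv2.resize(im[130:270,240:400],None,fx=3,fy=3,interpolation=cv2.INTER_CUBIC))
for o in felts('wrist',im,st): print(o)
g=im[150:250,270:370]; gray=cv2.cvtColor(g,6); m=cv2.inRange(g,(215,215,215),(255,255,255)); M=cv2.moments(m,True); print(M['m00'],270+M['m10']/M['m00'],150+M['m01']/M['m00'])
E
```

```text
[0.4479 0.0561 0.1536] [ 0.1082 -0.5952 -0.0473]
((25.33380699157715, 386.4373779296875), (8.231990814208984, 17.971298217773438), ((54.24863815307617, 357.0239562988281), (18.449283599853516, 136.85595703125), 48.3018684387207), array([0.1487, 0.2826, 0.018 ]))
((317.77398681640625, 200.3260498046875), (39.24406051635742, 40.30205154418945), ((317.9230651855469, 198.61538696289062), (69.3375244140625, 68.78282165527344), 33.690067291259766), array([0.4474, 0.055 , 0.018 ]))
((153.52349853515625, 140.57247924804688), (27.40223503112793, 33.02266311645508), ((158.266845703125, 139.17938232421875), (68.17236328125, 58.600685119628906), 31.865978240966797), array([0.4509, 0.2028, 0.018 ]))
584.0 314.88527397260276 204.3082191780822
```

Weight 2 sits within its recess: bright face at (315,204), recess at (318,200). Back for weight 3.

{"api": "send_rows", "payload": {
  "commands": [
    [90, 0.108, -0.595, 0, 0],
    [90, 0.108, -0.595, 0, 0],
    [90, 0.108, -0.595, 0, 0],
    [90, 0.108, -0.595, 0, 0],
    [90, 0.108, -0.595, -0.02, 0]
  ]
}}

```text
t: 14.9
ee_pos: [0.492, -0.192, 0.1462]
tool_rot: [3.095, 0.526, 0.004]
force: [0.9, 0.9, 0.0]
grip_width: 0.0553
finger_force: 0.0
```

{"api": "send_rows", "payload": {
  "commands": [
    [90, 0.01, -0.085, -0.02, 0],
    [90, 0.01, -0.085, -0.02, 0],
    [90, 0.01, -0.085, -0.02, 0],
    [90, 0.01, -0.085, -0.02, 0],
    [90, 0.01, -0.085, -0.02, 0]
  ]
}}

```text
t: 15.4
ee_pos: [0.4965, -0.2309, 0.1352]
tool_rot: [3.096, 0.529, 0.001]
force: [0.6, 1.2, 1.5]
grip_width: 0.0555
finger_force: 0.0
```

```bash
python3 - <<'E'
from h import *
st=robot.observe(); p=st['ee_pos']; im=imaging.camera('wrist'); cv2.imwrite('pics/w12.png',im); np.save('w12.npy',np.r_[p,st['tool_rot']])
print(p,st['qvel'].round(2),(np.array([.5027,-.2409,.049])-p)/.5)
c=im[150:310,220:420]; cv2.imwrite('pics/w12c.png',cv2.resize(c,None,fx=3.75,fy=3.75,interpolation=cv2.INTER_CUBIC))
E
```

```text
[ 0.49654453 -0.23093784  0.13523466] [ 0. -0. -0. -0. -0. -0.] [ 0.01231094 -0.01992431 -0.17246933]
```

View pics/w12c.png

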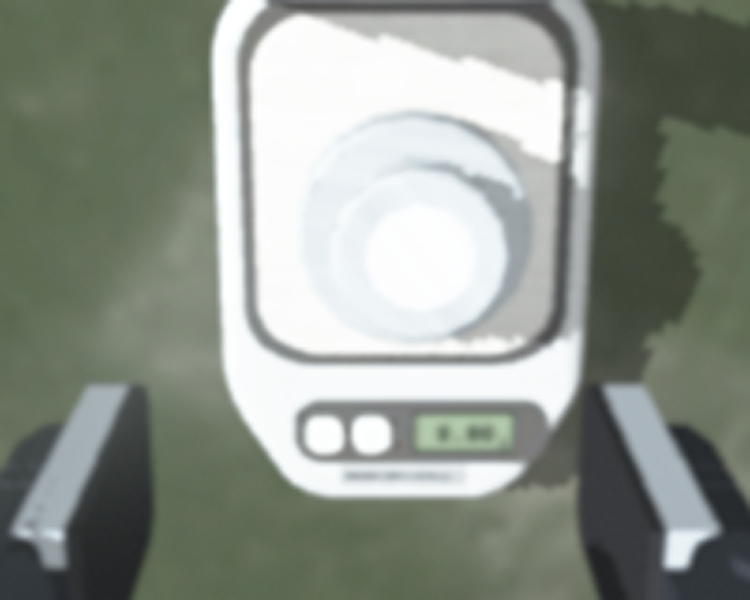

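Weight 3's top face is centred at crop (420,255) and weight 4's at (417,228).

```bash
python3 - <<'E'
from h import *
a=np.load('w12.npy'); st=dict(ee_pos=a[:3],tool_rot=a[3:])
P=lambda u,v,z:onz('wrist',(220+u/3.75,150+v/3.75),z,st)
q=P(420,255,.048); print('w3',q,(np.r_[q[:2],.049]-a[:3])/.5); print('w4',P(417,228,.0357))
E
```

```text
w3 [ 0.49866396 -0.24200399  0.048     ] [ 0.00423886 -0.0221323  -0.17246933]
w4 [ 0.50030649 -0.24132962  0.0357    ]
```

{"api": "send_rows", "payload": {
  "commands": [
    [90, 0.006, -0.022, -0.05, 0],
    [90, 0.006, -0.022, -0.1, 0],
    [90, 0.006, -0.022, -0.14, 0],
    [90, 0.006, -0.022, -0.16, 0],
    [90, 0.006, -0.022, -0.168, 0]
  ]
}}

```text
t: 15.95
ee_pos: [0.4989, -0.2421, 0.0497]
tool_rot: [-3.096, -0.528, 0.002]
force: [0.1, 0.4, -1.2]
grip_width: 0.0551
finger_force: 0.0
```

{"api": "send_rows", "payload": {
  "commands": [
    [105, 0, 0, 0, 0],
    [115, 0, 0, 0, 0],
    [120, 0, 0, 0, 0],
    [120, 0, 0, 0, 0]
  ]
}}

```text
t: 16.35
ee_pos: [0.4999, -0.2435, 0.0516]
tool_rot: [3.096, 0.526, 0.002]
force: [-0.0, -0.8, 0.0]
grip_width: 0.045
finger_force: 0.0
```

{"api": "send_rows", "payload": {
  "commands": [
    [120, 0, 0.003, -0.005, 0],
    [130, 0, 0.003, -0.005, 0],
    [140, 0, 0.003, -0.005, 0],
    [150, 0, 0.003, -0.005, 0],
    [170, 0, 0.003, -0.005, 0]
  ],
  "squeeze": 45
}}

```text
t: 16.85
ee_pos: [0.4994, -0.2418, 0.0484]
tool_rot: [3.097, 0.526, 0.001]
force: [-0.5, 0.5, 1.9]
grip_width: 0.0328
finger_force: 44.5
```

{"api": "send_rows", "payload": {
  "commands": [
    [170, 0, 0, 0, 0],
    [170, 0, 0, 0, 0]
  ]
}}

```text
t: 17.05
ee_pos: [0.4994, -0.2418, 0.0484]
tool_rot: [3.097, 0.526, 0.001]
force: [-0.3, 0.2, 2.0]
grip_width: 0.0329
finger_force: 44.6
```

{"api": "send_rows", "payload": {
  "commands": [
    [170, 0, 0, 0.02, 0],
    [170, 0, 0, 0.06, 0],
    [170, 0, 0, 0.12, 0],
    [170, 0, 0, 0.2, 0],
    [170, 0, 0, 0.2, 0]
  ]
}}

```text
t: 17.55
ee_pos: [0.5025, -0.2436, 0.1555]
tool_rot: [3.088, 0.525, 0.016]
force: [0.7, 0.5, -0.3]
grip_width: 0.0331
finger_force: 44.9
```

{"api": "send_rows", "payload": {
  "commands": [
    [170, 0.253, 0.921, 0, 0],
    [170, 0.253, 0.921, 0, 0],
    [170, 0.253, 0.921, 0, 0],
    [170, 0.253, 0.921, 0, 0],
    [170, 0.253, 0.921, 0, 0]
  ]
}}

```text
t: 18.05
ee_pos: [0.5654, 0.0013, 0.1476]
tool_rot: [3.097, 0.526, -0.001]
force: [0.8, -0.5, -1.8]
grip_width: 0.0329
finger_force: 44.9
```

```bash
python3 - <<'E'
from h import *
st=robot.observe(); p=st['ee_pos']; print((np.array([.626,.2186,.12])-p)/.5)
E
```

```text
[ 0.12125943  0.43466968 -0.05511603]
```

{"api": "send_rows", "payload": {
  "commands": [
    [170, 0.12, 0.433, 0, 0],
    [170, 0.12, 0.433, 0, 0],
    [170, 0.12, 0.433, 0, 0],
    [170, 0.12, 0.433, -0.03, 0],
    [170, 0.12, 0.433, -0.05, 0]
  ]
}}

```text
t: 18.55
ee_pos: [0.6261, 0.2203, 0.1233]
tool_rot: [-3.095, -0.531, -0.004]
force: [0.6, -0.3, -1.3]
grip_width: 0.0331
finger_force: 44.9
```

{"api": "send_rows", "payload": {
  "commands": [
    [170, 0, 0, 0, 0],
    [170, 0, 0, 0, 0],
    [170, 0, 0, 0, 0]
  ]
}}

```text
t: 18.85
ee_pos: [0.6256, 0.2148, 0.1232]
tool_rot: [3.097, 0.525, 0.0]
force: [-0.3, 0.6, -0.6]
grip_width: 0.033
finger_force: 44.9
```

```bash
python3 - <<'E'
from h import *
np.set_printoptions(precision=4,suppress=True)
st=robot.observe(); im=imaging.camera('wrist'); cv2.imwrite('pics/w13.png',im); print(st['ee_pos'],st['qvel'].round(2))
for o in felts('wrist',im,st): print(o)
E
```

```text
[0.6256 0.2148 0.1232] [-0.01 -0.02 -0.01  0.   -0.    0.  ]
((506.8572692871094, 267.1216125488281), (64.08467102050781, 79.7918701171875), ((504.82135009765625, 265.06927490234375), (111.41900634765625, 116.01410675048828), 32.399837493896484), array([0.6297, 0.0468, 0.018 ]))
```

{"api": "send_rows", "payload": {
  "commands": [
    [170, 0.002, 0.008, -0.08, 0],
    [170, 0.002, 0.008, -0.13, 0],
    [170, 0.002, 0.008, -0.16, 0],
    [170, 0.002, 0.008, -0.172, 0],
    [170, 0.002, 0.008, -0.178, 0]
  ]
}}

```text
t: 19.4
ee_pos: [0.627, 0.2193, 0.0345]
tool_rot: [3.097, 0.525, 0.002]
force: [0.6, -0.8, -0.1]
grip_width: 0.0329
finger_force: 44.9
```

{"api": "send_rows", "payload": {
  "commands": [
    [170, 0, 0, 0, 0]
  ]
}}

```text
t: 19.5
ee_pos: [0.6274, 0.2198, 0.0353]
tool_rot: [-3.097, -0.525, -0.003]
force: [0.7, -0.1, -0.3]
grip_width: 0.0331
finger_force: 44.9
```

```bash
python3 - <<'E'
from h import *
st=robot.observe(); print(st['ee_pos'],st['qvel'].round(2),st['force']); im=imaging.camera('wrist')
cv2.imwrite('pics/w14c.png',cv2.resize(im[130:340,200:440],None,fx=2.5,fy=2.5,interpolation=cv2.INTER_CUBIC))
E
```

```text
[0.62737517 0.21975039 0.03533109] [ 0.   -0.01 -0.01 -0.    0.    0.  ] [ 0.72517345 -0.13360231 -0.3243743 ]
```

View pics/w14c.png

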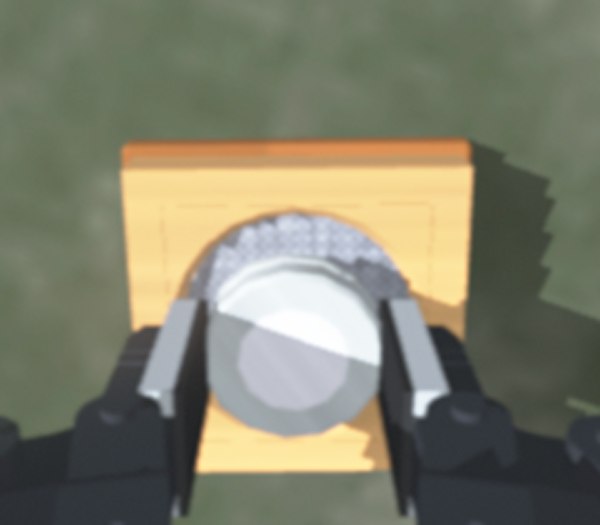

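The weight is centred sideways over the recess: weight at crop 294, recess at 296. The fore-aft position needs a number.

```bash
python3 - <<'E'
from h import *
st=robot.observe(); p=st['ee_pos']
print(p,'recess',onz('wrist',(318.4,256.4),.018,st),'weight',onz('wrist',(317.6,270),p[2]-.0127+.0123,st),
'block',onz('wrist',(200+298/2.5,130+168/2.5),.018,st),onz('wrist',(200+298/2.5,130+470/2.5),.018,st))
E
```

```text
[0.62759404 0.21991222 0.03577814] recess [0.62804657 0.21928172 0.018     ] weight [0.62896552 0.22008077 0.03537814] block [0.65883144 0.22967027 0.018     ] [0.59227089 0.2062351  0.018     ]
```

{"api": "send_rows", "payload": {
  "commands": [
    [170, -0.003, -0.002, -0.006, 0],
    [170, -0.003, -0.002, -0.011, 0],
    [170, -0.003, -0.002, -0.014, 0],
    [170, -0.003, -0.002, -0.016, 0],
    [170, -0.003, -0.002, -0.018, 0]
  ]
}}

```text
t: 20.05
ee_pos: [0.6254, 0.219, 0.0286]
tool_rot: [3.097, 0.526, 0.002]
force: [-6.0, -2.6, 13.7]
grip_width: 0.0333
finger_force: 46.4
```

{"api": "send_rows", "payload": {
  "commands": [
    [170, 0, 0, 0.002, 0],
    [160, 0, 0, 0.002, 0],
    [145, 0, 0, 0.002, 0],
    [130, 0, 0, 0.002, 0],
    [115, 0, 0, 0.002, 0]
  ]
}}

```text
t: 20.55
ee_pos: [0.6249, 0.2189, 0.0257]
tool_rot: [3.097, 0.526, -0.0]
force: [-0.0, -0.1, -0.2]
grip_width: 0.0467
finger_force: 0.0
```

{"api": "send_rows", "payload": {
  "commands": [
    [110, 0, 0, 0.01, 0],
    [100, 0, 0, 0.03, 0],
    [60, 0, 0, 0.08, 0],
    [50, 0, 0, 0.18, 0],
    [50, 0, 0, 0.24, 0]
  ]
}}

```text
t: 21.05
ee_pos: [0.6262, 0.2192, 0.1508]
tool_rot: [-3.097, -0.526, -0.008]
force: [1.1, 0.2, 0.8]
grip_width: 0.0687
finger_force: 0.0
```

```bash
python3 - <<'E'
from h import *
np.set_printoptions(precision=4,suppress=True)
st=robot.observe(); im=imaging.camera('wrist'); cv2.imwrite('pics/w15.png',im); p=st['ee_pos']; print(p,(np.array([.5003,-.2413,.13])-p)/.5)
for o in felts('wrist',im,st): print(o)
g=im[140:260,260:380]; m=cv2.inRange(g,(215,215,215),(255,255,255)); M=cv2.moments(m,True); print(M['m00'],260+M['m10']/M['m00'],140+M['m01']/M['m00'])
E
```

```text
[0.6262 0.2192 0.1508] [-0.2518 -0.9211 -0.0416]
((493.7300720214844, 256.5467834472656), (59.41436004638672, 72.34587097167969), ((491.9705810546875, 254.88232421875), (102.38465881347656, 103.75663757324219), 30.963756561279297), array([0.6295, 0.0467, 0.018 ]))
((317.7548522949219, 199.51719665527344), (54.92714309692383, 56.479393005371094), ((317.5, 197.0), (84.0, 85.0), 90.0), array([0.6271, 0.2189, 0.018 ]))
1296.0 315.5817901234568 204.10416666666669
```

Weight 3 is seated: face at (316,204), recess at (318,200). Back for weight 4.

{"api": "send_rows", "payload": {
  "commands": [
    [50, -0.252, -0.92, 0, 0],
    [50, -0.252, -0.92, 0, 0],
    [50, -0.252, -0.92, 0, 0],
    [50, -0.252, -0.92, 0, 0],
    [50, -0.252, -0.92, 0, 0]
  ]
}}

```text
t: 21.6
ee_pos: [0.5584, -0.0239, 0.1469]
tool_rot: [3.096, 0.527, 0.002]
force: [0.4, -0.8, 0.7]
grip_width: 0.0688
finger_force: 0.0
```

```bash
python3 - <<'E'
from h import *
st=robot.observe(); p=st['ee_pos']; print(p,(np.array([.5003,-.2413,.13])-p)/.5)
E
```

```text
[ 0.55840652 -0.02393253  0.14694328] [-0.11621304 -0.43473494 -0.03388656]
```

{"api": "send_rows", "payload": {
  "commands": [
    [50, -0.116, -0.434, 0, 0],
    [50, -0.116, -0.434, 0, 0],
    [50, -0.116, -0.434, 0, 0],
    [50, -0.116, -0.434, 0, 0],
    [50, -0.116, -0.434, -0.03, 0]
  ]
}}

```text
t: 22.1
ee_pos: [0.5012, -0.244, 0.1344]
tool_rot: [3.092, 0.52, 0.007]
force: [0.7, 1.1, 0.2]
grip_width: 0.0688
finger_force: 0.0
```

{"api": "send_rows", "payload": {
  "commands": [
    [50, 0, 0, 0, 0],
    [50, 0, 0, 0, 0],
    [50, 0, 0, 0, 0]
  ]
}}

```text
t: 22.4
ee_pos: [0.5016, -0.2384, 0.1318]
tool_rot: [3.097, 0.528, 0.002]
force: [0.4, -0.4, 0.2]
grip_width: 0.0688
finger_force: 0.0
```

```bash
python3 - <<'E'
from h import *
st=robot.observe(); p=st['ee_pos']; im=imaging.camera('wrist'); cv2.imwrite('pics/w16.png',im); np.save('w16.npy',np.r_[p,st['tool_rot']])
print(p,st['qvel'].round(2),(np.array([.5003,-.2413,.035])-p)/.5)
c=im[150:310,220:420]; cv2.imwrite('pics/w16c.png',cv2.resize(c,None,fx=3.75,fy=3.75,interpolation=cv2.INTER_CUBIC))
E
```

```text
[ 0.50157608 -0.23837456  0.13180004] [ 0.01 -0.    0.   -0.   -0.   -0.  ] [-0.00255217 -0.00585087 -0.19360009]
```

View pics/w16c.png

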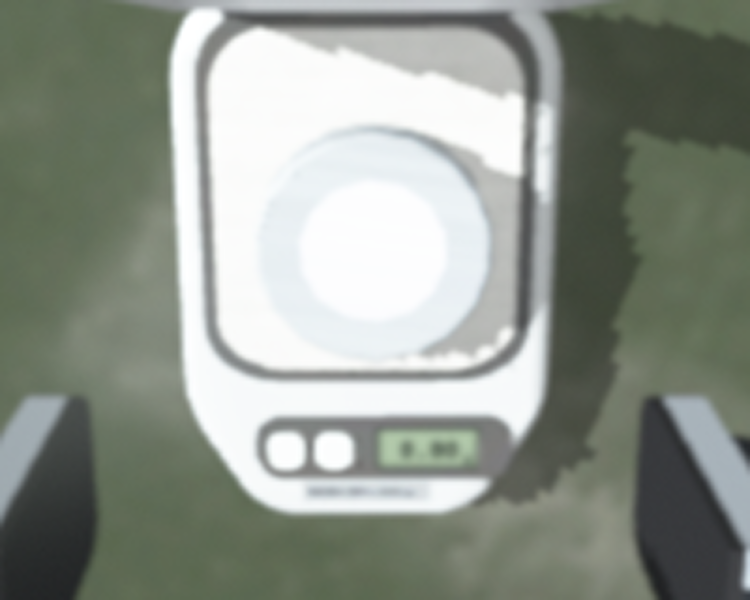

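Weight 4's face is centred at crop (374,248), and the scale has not moved.

```bash
python3 - <<'E'
from h import *
a=np.load('w16.npy'); st=dict(ee_pos=a[:3],tool_rot=a[3:])
q=onz('wrist',(220+374/3.75,150+248/3.75),.0357,st); print('w4',q,(np.r_[q[:2],.035]-a[:3])/.5)
E
```

```text
w4 [ 0.49933256 -0.24138216  0.0357    ] [-0.00448704 -0.00601519 -0.19360009]
```

{"api": "send_rows", "payload": {
  "commands": [
    [60, -0.004, -0.006, -0.06, 0],
    [60, -0.004, -0.006, -0.12, 0],
    [60, -0.004, -0.006, -0.16, 0],
    [60, -0.004, -0.006, -0.18, 0],
    [60, -0.004, -0.006, -0.192, 0]
  ]
}}

```text
t: 22.95
ee_pos: [0.4993, -0.2412, 0.0346]
tool_rot: [-3.096, -0.529, 0.0]
force: [1.3, -0.8, 0.7]
grip_width: 0.0656
finger_force: 0.0
```

{"api": "send_rows", "payload": {
  "commands": [
    [70, 0, 0, 0, 0],
    [75, 0, 0, 0, 0],
    [80, 0, 0, 0, 0]
  ]
}}

```text
t: 23.25
ee_pos: [0.4999, -0.2427, 0.0365]
tool_rot: [3.095, 0.526, 0.003]
force: [0.4, 0.1, 0.3]
grip_width: 0.0586
finger_force: 0.0
```

{"api": "send_rows", "payload": {
  "commands": [
    [85, 0, 0.002, -0.003, 0],
    [90, 0, 0.002, -0.003, 0],
    [95, 0, 0.002, -0.003, 0],
    [105, 0, 0.002, -0.003, 0],
    [120, 0, 0.002, -0.003, 0]
  ],
  "squeeze": 60
}}

```text
t: 23.75
ee_pos: [0.499, -0.2412, 0.0344]
tool_rot: [-3.097, -0.526, -0.0]
force: [-1.8, 1.2, 5.4]
grip_width: 0.0464
finger_force: 60.7
```

{"api": "send_rows", "payload": {
  "commands": [
    [125, 0, 0, 0, 0],
    [125, 0, 0, 0, 0]
  ]
}}

```text
t: 23.95
ee_pos: [0.499, -0.2412, 0.0344]
tool_rot: [3.097, 0.526, 0.0]
force: [-2.3, 1.0, 5.3]
grip_width: 0.0465
finger_force: 60.7
```

{"api": "send_rows", "payload": {
  "commands": [
    [125, 0, 0, 0.01, 0],
    [125, 0, 0, 0.04, 0],
    [125, 0, 0, 0.1, 0],
    [125, 0, 0, 0.18, 0],
    [125, 0, 0, 0.24, 0]
  ]
}}

```text
t: 24.45
ee_pos: [0.4994, -0.2416, 0.1565]
tool_rot: [3.095, 0.526, 0.003]
force: [0.1, -0.1, -1.4]
grip_width: 0.0464
finger_force: 62.1
```

{"api": "send_rows", "payload": {
  "commands": [
    [125, 0.1, 0.575, 0, 0],
    [125, 0.2, 0.575, 0, 0],
    [125, 0.26, 0.575, 0, 0],
    [125, 0.26, 0.575, 0, 0],
    [125, 0.26, 0.575, 0, 0]
  ]
}}

```text
t: 24.95
ee_pos: [0.5975, -0.0116, 0.1544]
tool_rot: [3.097, 0.526, 0.002]
force: [-0.2, -0.6, -2.3]
grip_width: 0.0469
finger_force: 62.2
```

```bash
python3 - <<'E'
from h import *
st=robot.observe(); p=st['ee_pos']; print((np.array([.629,.0465,.12])-p)/.5)
E
```

```text
[ 0.06308211  0.11627061 -0.06881483]
```

{"api": "send_rows", "payload": {
  "commands": [
    [125, 0.062, 0.116, 0, 0],
    [125, 0.062, 0.116, 0, 0],
    [125, 0.062, 0.116, 0, 0],
    [125, 0.062, 0.116, 0, 0],
    [125, 0.062, 0.116, 0, 0]
  ]
}}

```text
t: 25.45
ee_pos: [0.6273, 0.0431, 0.1537]
tool_rot: [3.097, 0.523, -0.001]
force: [-0.4, -0.0, -1.4]
grip_width: 0.0463
finger_force: 62.1
```

```bash
python3 - <<'E'
from h import *
np.set_printoptions(precision=4,suppress=True)
st=robot.observe(); im=imaging.camera('wrist'); cv2.imwrite('pics/w17.png',im); print(st['ee_pos'],st['qvel'].round(2))
for o in felts('wrist',im,st): print(o)
E
```

```text
[0.6273 0.0431 0.1537] [-0.01 -0.    0.    0.   -0.    0.  ]
((104.63863372802734, 311.2239990234375), (22.532732009887695, 30.131216049194336), ((111.31312561035156, 305.77618408203125), (53.591392517089844, 52.62523651123047), 28.886581420898438), array([0.4485, 0.2042, 0.018 ]))
((118.47589874267578, 132.68885803222656), (56.494728088378906, 65.420166015625), ((121.0357894897461, 131.32334899902344), (91.15589904785156, 108.06864929199219), 88.45184326171875), array([0.6266, 0.2186, 0.018 ]))
```

{"api": "send_rows", "payload": {
  "commands": [
    [125, 0.003, 0.006, -0.08, 0],
    [125, 0.003, 0.006, -0.15, 0],
    [125, 0.003, 0.006, -0.2, 0],
    [125, 0.003, 0.006, -0.225, 0],
    [125, 0.003, 0.006, -0.236, 0]
  ]
}}

```text
t: 26.0
ee_pos: [0.6283, 0.0466, 0.0342]
tool_rot: [-3.097, -0.524, 0.004]
force: [0.4, -0.5, -1.8]
grip_width: 0.0465
finger_force: 62.2
```

{"api": "send_rows", "payload": {
  "commands": [
    [125, 0, 0, 0, 0],
    [125, 0, 0, 0, 0]
  ]
}}

```text
t: 26.2
ee_pos: [0.6306, 0.0473, 0.0376]
tool_rot: [3.097, 0.525, 0.005]
force: [0.6, -0.1, -1.8]
grip_width: 0.0461
finger_force: 62.2
```

```bash
python3 - <<'E'
from h import *
st=robot.observe(); print(st['ee_pos'],st['force']); np.save('w18.npy',np.r_[st['ee_pos'],st['tool_rot']]); im=imaging.camera('wrist'); cv2.imwrite('pics/w18.png',im)
# visible felt rim: extreme columns of wood-hole boundary per row
hsv=cv2.cvtColor(im,cv2.COLOR_BGR2HSV); w=cv2.inRange(hsv,(8,70,90),(28,255,255))
for v in range(150,340,10):
    r=np.flatnonzero(w[v,200:440])+200
    s=np.split(r,np.flatnonzero(np.diff(r)>3)+1) if len(r) else []
    print(v,[(int(a[0]),int(a[-1])) for a in s if len(a)>3])
for u in (300,317,334):
    r=np.flatnonzero(w[:,u]); s=np.split(r,np.flatnonzero(np.diff(r)>3)+1); print('col',u,[(int(a[0]),int(a[-1])) for a in s if len(a)])
E
```

```text
[0.63058521 0.04733513 0.03761043] [ 0.62104381 -0.09224047 -1.84776666]
150 [(276, 287)]
160 [(272, 308)]
170 [(267, 329)]
180 [(263, 352)]
190 [(259, 373)]
200 [(255, 395)]
210 [(250, 290), (349, 417)]
220 [(246, 276), (363, 424)]
230 [(242, 268), (371, 426)]
240 [(238, 263), (376, 420)]
250 [(234, 259), (379, 414)]
260 [(229, 248), (386, 407)]
270 [(225, 233)]
280 [(221, 228)]
290 []
300 [(266, 276), (358, 367)]
310 [(264, 287), (344, 370)]
320 [(279, 371)]
330 [(305, 366)]
col 300 [(156, 205), (316, 328)]
col 317 [(164, 202), (318, 334)]
col 334 [(172, 204), (315, 341)]
```

```bash
python3 - <<'E'
from h import *
a=np.load('w18.npy'); st=dict(ee_pos=a[:3],tool_rot=a[3:])
print(onz('wrist',(319.5,202),.018,st),onz('wrist',(319.5,265),.018,st))
R=Ro.from_rotvec(a[3:]).as_matrix(); d=R[:,0]
print('from rim',onz('wrist',(319.5,202),.018,st)-.034*d, a[:3])
E
```

```text
[0.65905013 0.05591523 0.018     ] [0.62562486 0.0441436  0.018     ]
from rim [0.62695284 0.04470134 0.01788729] [0.63058521 0.04733513 0.03761043]
```

{"api": "send_rows", "payload": {
  "commands": [
    [125, -0.005, -0.004, -0.007, 0],
    [125, -0.005, -0.004, -0.013, 0],
    [125, -0.005, -0.004, -0.017, 0],
    [125, -0.005, -0.004, -0.02, 0],
    [125, -0.005, -0.004, -0.021, 0]
  ]
}}

```text
t: 26.75
ee_pos: [0.6268, 0.0456, 0.0274]
tool_rot: [3.097, 0.526, 0.0]
force: [-4.8, 0.0, 9.7]
grip_width: 0.0461
finger_force: 63.4
```

{"api": "send_rows", "payload": {
  "commands": [
    [125, 0, 0, 0.001, 0],
    [115, 0, 0, 0.001, 0],
    [100, 0, 0, 0.001, 0],
    [85, 0, 0, 0.001, 0],
    [70, 0, 0, 0.001, 0]
  ]
}}

```text
t: 27.25
ee_pos: [0.6269, 0.0457, 0.0253]
tool_rot: [3.097, 0.526, 0.0]
force: [0.4, -0.0, -0.9]
grip_width: 0.0622
finger_force: 0.0
```

{"api": "send_rows", "payload": {
  "commands": [
    [60, 0, 0, 0.01, 0],
    [50, 0, 0, 0.04, 0],
    [50, 0, 0, 0.12, 0],
    [50, 0, 0, 0.22, 0],
    [50, 0, 0, 0.3, 0]
  ]
}}

```text
t: 27.75
ee_pos: [0.6274, 0.0457, 0.1799]
tool_rot: [3.096, 0.526, 0.006]
force: [1.4, -0.4, 1.4]
grip_width: 0.0688
finger_force: 0.0
```

{"api": "send_rows", "payload": {
  "commands": [
    [50, -0.25, -0.1, 0.2, 0],
    [50, -0.25, -0.1, 0.2, 0],
    [50, -0.25, -0.1, 0.2, 0],
    [50, -0.25, -0.1, 0.2, 0],
    [50, -0.25, -0.1, 0.2, 0]
  ]
}}

```text
t: 28.25
ee_pos: [0.5015, -0.005, 0.2808]
tool_rot: [3.095, 0.524, 0.014]
force: [-0.7, 0.2, -0.2]
grip_width: 0.0688
finger_force: 0.0
```

```bash
python3 - <<'E'
from h import *
t=imaging.camera('top'); w=imaging.camera('wrist'); s=imaging.camera('scene')
f=lambda a,k:cv2.resize(a,None,fx=k,fy=k,interpolation=cv2.INTER_CUBIC)
A=f(t[140:300,190:480],2.7)[:,:783]; B=f(s[140:340,180:380],.8); 
cv2.imwrite('pics/fin_w.png',w); cv2.imwrite('pics/fin.png',np.vstack([A,np.hstack([f(B,1),f(w,.4),np.zeros((160,783-160-256,3),np.uint8)])])); print(robot.observe()['ee_pos'])
E
```

```text
[ 0.50199956 -0.00408467  0.27516886]
```

View pics/fin.png

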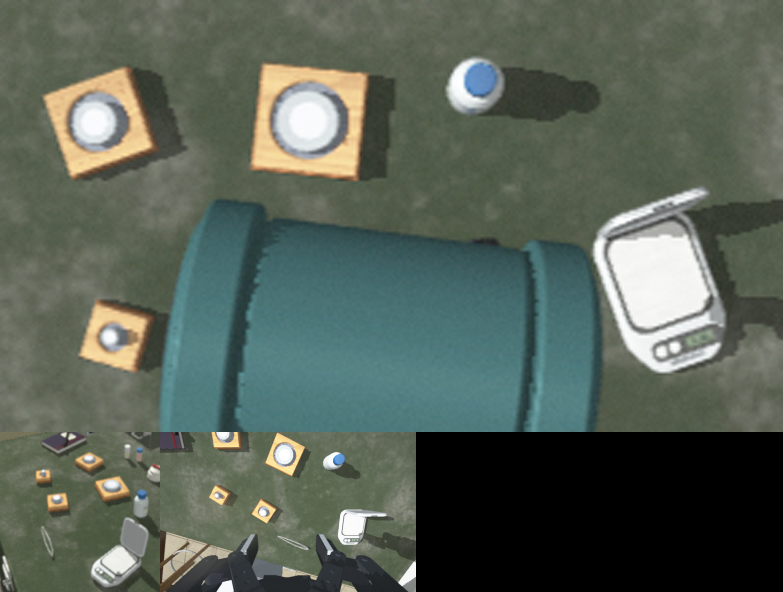

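The pan is empty, all four weights sit in their recesses, and the scale and bottle look undisturbed. The arm is at rest, touching nothing. I'll hand it in.

{"api": "send_rows", "payload": {
  "commands": [
    [50, 0, 0, 0, 0],
    [50, 0, 0, 0, 0],
    [50, 0, 0, 0, 0]
  ]
}}

```text
t: 28.7
ee_pos: [0.5019, -0.0041, 0.2743]
tool_rot: [-3.096, -0.527, 0.003]
force: [0.3, 0.6, -0.6]
grip_width: 0.0685
finger_force: 0.0
```

```bash
python3 -c "
from workcell import job
print(job.finish_job())"
```

```text
the job is handed in; nothing more can be done
None
```

I moved all four weights, smallest first, into their matching recesses and handed the job in after about 29 s; the last pictures show each one in its recess, with the scale and bottle apparently unmoved, but the hand-in returned no verdict.

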